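# Level the crepe griddle and hold the surface thermometer on its test ring

## Robot

A 6-joint arm with a two-finger parallel gripper is mounted at the origin on the work surface. World frame = base frame: x ahead of the robot, y to its left, z up, the work surface at z = 0. Lengths are in mm, angles in rad, forces in N, time in s.
With the tool pointing down it reaches from about 350 to 775 mm from the base axis. Payload 7.3 kg.
Tool frame: the origin (TCP) lies on the mounting face of the last link; the fingertips stand 178 mm ahead of it and the grasp point (between the pads) lies 159 mm ahead of it; z points along the fingers, y is the line along which they close (so a half turn about z gives the same grasp; the last joint's range is limited). The gripper opens to 92 mm and grips with 3 to 60 N. Pads are 19 mm wide; open, the fingers measure 130 mm over their backs; the gripper's body (75 mm by 190 mm) begins 47 mm behind the grasp point.
Start: joints at [-1.45, 0.342, 1.524, -0, 1.275, -0.146], TCP at [138.434, -506.423, 404.741] pointing down, gripper open.
Joint ranges: [-2.53, 2.53], [-0.77, 2.02], [0.04, 2.7], [-1, 4.14], [0.28, 2.66], [-3.11, 3.11]. Speed limits (rad/s): [2.57, 2.57, 3.14, 3.14, 3.14, 3.14].

## Interface

Orientations are given as [roll, pitch, yaw] about the fixed x, y, z axes, in that order (R = Rz(yaw) Ry(pitch) Rx(roll)).
In Python, from plant import bot gives the robot as it stands.
- The arm moves only by the shell command python3 shift.py 'ROWS'. ROWS is a JSON list of rows, 1 to 5 of them, each written [opening, [dx, dy, dz], turn]: the finger opening in mm, then dx, dy, dz in parts of the range, where 1.0 means 500 mm, then a turn about the tool's z in normalised numbers (1 is 60 degrees); each row is the pose to reach, as a shift and turn from the pose commanded when the command began, along the tool's axes at that moment; what a row does not reach only later rows make up. A row lasts 1/8 s, in which the tool goes at most 62.5 mm and 0.188 rad, less where a joint would pass 70% of its speed; a pose out of reach is approached as far as the arm can. The fingers move at their own pace and stop on an object; the grip force is fixed at half the most. Time passes only in rows, so rows that do not move let the fingers close. It prints the time, the measured TCP pose, the force, the opening and the grip force at its end. Shift and turn numbers lie between -1 and 1, and a call with a number outside is refused. Input that does not fit is refused with a message, and nothing moves.
- bot.get_obs(): the state, without advancing time (a new reading comes with each control period).
- bot.capture(name): name is "scene" or "top" or "wrist"; returns a dict with "color" (480x640x3 uint8, red, green, blue), "K" (3x3 intrinsics, pixels), "R" (3x3) and "t" (3): a world point X has camera coordinates R X + t. Camera axes: x right, y down, z forward; pixel columns grow to the right and rows downward; lengths in mm; the calibration is good to about 2 mm. A picture is of the moment at which its call begins. There is no depth.
- bot.close_job(): hands the job in; it is judged then, once.
The state is a dict: "time": time; "joint_positions": joint angles; "dq": joint speeds; "tau": joint torques, N m; "tool_pos": TCP position; "tcp_rot": TCP orientation; "contact_force": force on the tool from outside, world axes, zero at the start; "moment": the same for the moment, N m; "grip_width": finger opening in mm; "finger_force": force on a finger pad.
Only numpy, scipy, OpenCV 4.12 (cv2) and the standard library are available. Lean on these libraries where they do the work, as an engineer would, in place of code of your own. Each camera call takes 0.05 s, during which the arm holds its last target. There are 200 camera calls.

## Task

Get the crêpe griddle ready for service: turn the knurled knob of its foot screw until the plate sits level, then take the surface thermometer (the plain stick-shaped one, not the one with the round dial) out of the wooden block. Hold it upright with its tip on the plate, inside the ring marked there, pressing only lightly, so that the sprung tip is pushed in about half way. Finish while still holding it there, and leave everything else on the table where it is.

Things in the scene. Friction and masses are not known exactly. Their poses are not given: they have to be found in the camera images.
- griddle: Fixed crêpe griddle: black plate 300 mm across on a steel drum, plate top 92 mm high when level; thermostat box on its -x side, out to 180 mm. Origin: on the table under the plate's centre, z up. It stands on two fixed feet at (+-100, -110) mm, the pivot line (along its x), and on a screw foot at (0, +210) mm, at the end of a 36 mm wide lug, top 46 mm high when level.
- plate (a joint): Tilt of the plate about its two fixed feet, rad. 0 = level; negative = the screw side is low, as at the start (0.8 to 1.5 degrees). Turning the knob clockwise from above raises that side, 14 mm a turn, 320 mm from the pivot: 1 rad of knob tilts by 0.0070 rad. It stays where left. The white bubble of the round level on the lug is in the middle when level.
- knob_top (a point): Centre of the top face of the foot screw's knob: round, knurled aluminium, 42 mm in diameter, 30 mm high, top 92 mm and underside 62 mm above the table. It turns about the vertical, many turns either way, against about 0.1 N m, and neither rises nor sinks. The plate's edge is 60 mm from its axis; room for fingers all round.
- plate_spot (a point): Centre of the marked ring on the plate's top face, at (-45, -65) mm in the griddle's frame: a bright machined ring, 36 mm inner and 44 mm outer diameter, flat, 79 mm from the plate's centre. z is square to the plate.
- block: Wooden thermometer block, 64 x 150 x 70 mm high, fixed, with two upright holes of 21 mm, 40 mm either side of its middle along its y axis. Origin: middle of its underside. The surface thermometer stands in one hole, the dial thermometer in the other, either way round.
- probe: Surface thermometer, 150 mm long, 0.12 kg, upright in the block. Origin: its tip face (tip out), 8 mm above the table at the start; z up along it. Copper tip disc 16 mm across at 0; steel shank 8 mm thick to 62 mm; round white handle 26 mm thick from 62 to 142 mm, tapered cap to 150 mm. The handle's underside rests on the block; it lifts straight out. Grip about 118 mm from the tip.
- plunger (a joint): How far the probe's sprung tip is pushed in, m: 0 = fully out, 0.010 = fully in. Spring: about 0.6 N to start it, 300 N/m more after that (2.1 N at half way).
- probe_face (a point): Middle of the flat underside of the probe's sprung tip disc (moves with the tip).
- dial_thermometer: Dial thermometer standing in the block's other hole: thin stem, round steel dial 44 mm across facing up, its top 105 mm above the table. Not needed. Origin: foot of its sleeve.
- ramekin: White dish with butter, 110 mm across, 50 mm high. Not needed. Origin: underside.
- egg_tray: Card tray with five eggs, 104 x 154 x 71 mm high. Not needed. Origin: underside.
- measuring_cup: Empty copper measuring cup, 84 mm across, 58 mm high, wooden handle. Not needed. Origin: underside of the cup.
- spatula: Flat wooden crêpe spatula, 340 mm long, lying along its x axis. Not needed. Origin: underside, near its middle.
- jar: Glass jar with steel lid, 80 mm across, 120 mm high. Not needed. Origin: underside.
- spreader: Wooden T-shaped batter spreader, crossbar 150 mm, rod 175 mm, lying flat. Not needed. Origin: underside of the crossbar.

How it is judged:
By the outcome, as a careful person would: the job done as asked, in the order asked, and still so for the second after the job is handed in, while the arm keeps its last pose, push and grip.
It also fails if it takes over 64 s, if anything falls off the work surface, if the arm or the gripper's body presses on something with over 40 N, if the wrist force passes 120 N, or if a joint passes its speed limit or range.

## Working session

There is one attempt and no reset: what is moved stays moved. The work goes in short steps, Python scripts to look and compute and a shell command to move; the robot and the scene stay as the last step left them, time stands still between calls to the robot, and variables do not carry over. Pictures are saved under pics/ and viewed, at most 10 in all, crops included, and the job is handed in when it is done.

```bash
ls; mkdir -p pics; python3 - <<'E'
from plant import bot
import cv2,numpy as np
o=bot.get_obs();print(o)
for n in("scene","top"):
    c=bot.capture(n);cv2.imwrite(f"pics/{n}0.png",c["color"][:,:,::-1]);print(n,c["K"],c["R"],c["t"])
E
```

```text
pics
plant.py
shift.py
{'time': 0.0, 'joint_positions': array([-1.44998967e+00,  3.42720206e-01,  1.52503907e+00,  1.39560831e-05,
        1.27538052e+00, -1.45974918e-01]), 'dq': array([ 0.00109494, -0.00039082,  0.00042056,  0.00053091,  0.00128383,
        0.00060081]), 'tau': array([ 1.94238901e-04, -4.31236589e+01, -2.44219226e+01,  7.18345447e-02,
        5.58101234e-02, -1.35846203e-04]), 'tool_pos': array([ 138.42383012, -506.27800856,  404.03835567]), 'tcp_rot': array([-3.14006391e+00, -2.38245897e-04,  2.66777315e-01]), 'contact_force': array([ 0.1870394 , -0.86894014,  0.37789369]), 'moment': array([-0.01798542, -0.0146665 , -0.00290519]), 'finger_force': 0.0, 'grip_width': 91.78938557838082}
scene [[540.2270156    0.         321.78704533]
 [  0.         540.2270156  236.45881921]
 [  0.           0.           1.        ]] [[ 0.01270839  0.99982086 -0.01402672]
 [ 0.86284671 -0.01805413 -0.50514316]
 [-0.5053059  -0.00568335 -0.86292157]] [ -37.2796104  -420.43386495 1444.02412213]
top [[528.70976442   0.         322.89502597]
 [  0.         528.70976442 235.40697043]
 [  0.           0.           1.        ]] [[ 0.02466843 -0.9996789   0.00579359]
 [-0.98311434 -0.02531001 -0.18123357]
 [ 0.18132201 -0.00122501 -0.98342302]] [  -5.91588496  568.10919002 1356.5583724 ]
```

View pics/scene0.png

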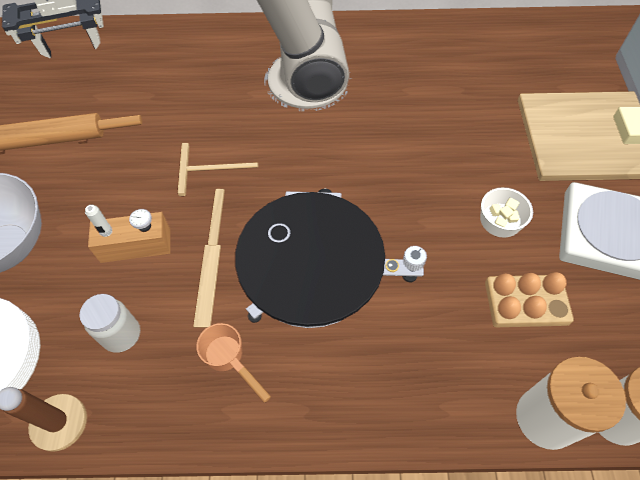

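View pics/top0.png

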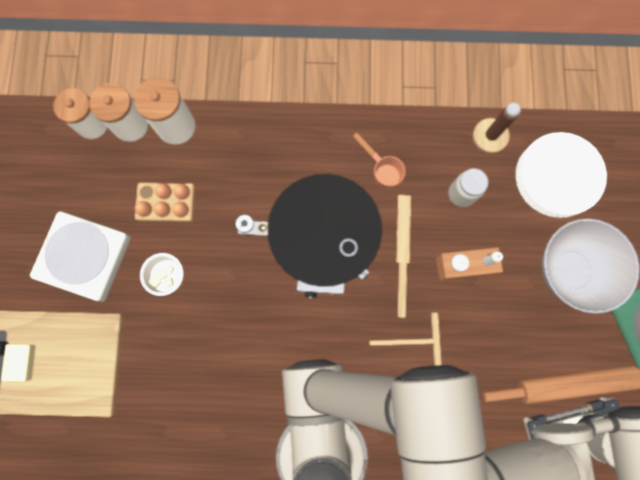

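The scene view shows the knob at about (415,255), level (392,266), ring (279,233), probe cap (94,211) and dial (140,217). In the top view the knob is at (244,223), ring (348,247) and probe (495,257).

```bash
cat > h.py <<'E'
import numpy as np, cv2
from plant import bot
def ray(c,p):
    d=c["R"].T@np.linalg.solve(c["K"],[p[0],p[1],1.]); return -c["R"].T@c["t"],d/np.linalg.norm(d)
def plane(c,p,z):
    o,d=ray(c,p); return o+d*(z-o[2])/d[2]
def tri(*obs):
    A=np.zeros((3,3));b=np.zeros(3)
    for c,p in obs:
        o,d=ray(c,p);M=np.eye(3)-np.outer(d,d);A+=M;b+=M@o
    X=np.linalg.solve(A,b)
    return X,[round(float(np.linalg.norm((np.eye(3)-np.outer(d,d))@(X-o))),1) for o,d in (ray(c,p) for c,p in obs)]
def proj(c,X):
    q=c["K"]@(c["R"]@np.asarray(X,float)+c["t"]);return q[:2]/q[2]
def totool(dw):  # world vector -> tool axes
    from scipy.spatial.transform import Rotation as Ro
    return Ro.from_euler('xyz',bot.get_obs()["tcp_rot"]).inv().apply(dw)
E
python3 - <<'E'
from h import *
cs=bot.capture("scene");ct=bot.capture("top")
def blobs(c,box,f):
    x0,y0,x1,y1=box;m=f(c["color"][y0:y1,x0:x1].astype(int)).astype(np.uint8)
    n,l,s,ce=cv2.connectedComponentsWithStats(m)
    return [(s[i][:].tolist(),(ce[i]+[x0,y0]).round(1).tolist()) for i in range(1,n) if s[i][4]>25]
br=lambda a:a.min(2)>110
dk=lambda a:a.max(2)<60
for n,c,B in(("s",cs,dict(ring=(262,215,298,250),knob=(398,238,432,276))),("t",ct,dict(ring=(335,235,362,260),knob=(230,210,262,238)))):
    for k,b in B.items(): print(n,k,blobs(c,b,br))
print([b for b in blobs(cs,(200,180,420,340),dk) if b[0][4]>1000],[b for b in blobs(ct,(250,160,400,300),dk) if b[0][4]>1000])
big=lambda c,x,y,w,h,s:cv2.resize(c["color"][y:y+h,x:x+w,::-1],None,fx=s,fy=s,interpolation=cv2.INTER_CUBIC)
cv2.imwrite("pics/crops.png",np.vstack([np.hstack([big(cs,75,195,100,70,4),big(cs,370,230,100,70,4)]),np.hstack([big(ct,430,235,100,70,4),big(ct,220,195,100,70,4)])]))
E
```

```text
s ring [([6, 8, 23, 20, 146], [278.6, 232.5])]
s knob [([0, 8, 29, 30, 706], [412.2, 261.7])]
t ring [([4, 3, 19, 19, 165], [348.1, 247.2])]
t knob [([5, 4, 27, 22, 460], [247.8, 225.5])]
[([36, 12, 149, 134, 15270], [310.4, 259.3])] [([19, 16, 112, 109, 9040], [323.2, 228.9])]
```

View pics/crops.png

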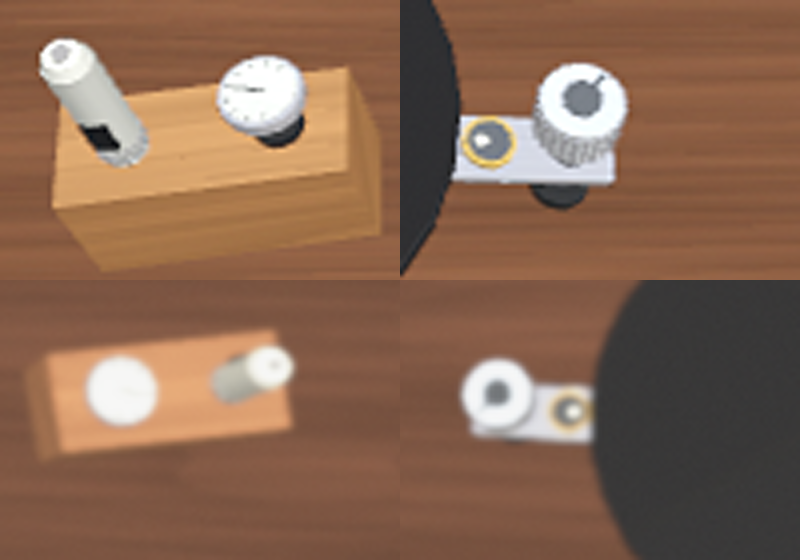

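The crops show knob top centres at scene (415.1,254.1) and top (243.9,222.9), and probe cap centres at scene (90.1,207.6) and top (498.1,255.9). The bubble sits off toward the plate, so the screw side is low.

```bash
python3 - <<'E'
from h import *
np.set_printoptions(precision=1,suppress=True)
cs=bot.capture("scene");ct=bot.capture("top");cw=bot.capture("wrist")
for n,a,b in(("knob",(415.1,254.1),(243.9,222.9)),("cap",(90.1,207.6),(498.1,255.9)),("ring",(278.6,232.5),(348.1,247.2)),("plate",(310.4,259.3),(323.2,228.9))):
    print(n,*tri((cs,a),(ct,b)))
print("wrist cam pos",-cw["R"].T@cw["t"],cw["K"][0,0],cw["R"])
o=bot.get_obs();print(o["tool_pos"],totool([1,0,0]),totool([0,1,0]))
cv2.imwrite("pics/w0.png",cw["color"][:,:,::-1])
E
```

```text
knob [587.8 214.3  95.2] [0.6, 0.6]
cap [ 507.8 -419.   161.1] [1.3, 1.3]
ring [531.3 -56.5  93. ] [0.7, 0.7]
plate [582.1   8.   70.6] [0.1, 0.1]
wrist cam pos [ 216.2 -485.5  386. ] 342.2647571566701 [[ 0.3 -1.   0. ]
 [-0.9 -0.3  0.3]
 [-0.3 -0.1 -1. ]]
[ 138.4 -506.4  404.6] [ 1.   0.3 -0. ] [ 0.3 -1.   0. ]
```

Careful with the scale: shifts go in shares of 500 mm and turns go in shares of 60 degrees. That gives: -275 mm / 500 = -0.55, 270 mm / 500 = 0.54.

```bash
python3 shift.py '[[92,[0.54,-0.55,0.1],0],[92,[0.54,-0.55,0.1],0],[92,[0.54,-0.55,0.1],0],[92,[0.54,-0.55,0.1],0],[92,[0.54,-0.55,0.1],0]]'; python3 shift.py '[[92,[0.54,-0.55,0.108],0],[92,[0.54,-0.55,0.108],0],[92,[0.54,-0.55,0.108],0],[92,[0.54,-0.55,0.108],0],[92,[0.54,-0.55,0.108],0]]'; python3 - <<'E'
from h import *
print(bot.get_obs()["tool_pos"],totool(np.array([508,160,300])-bot.get_obs()["tool_pos"]))
E
```

```text
time: 0.98
tool_pos: [290.1, -234.1, 364.5]
tcp_rot: [3.141, -0.001, 0.266]
contact_force: [0.9, 0.1, 0.9]
grip_width: 92.1
finger_force: 0.0
time: 1.6
tool_pos: [441.3, 36.4, 321.1]
tcp_rot: [3.141, -0.001, 0.267]
contact_force: [1.4, -0.7, -0.2]
grip_width: 91.7
finger_force: 0.0
[441.27121345  36.36903452 321.12315657] [  96.97563318 -101.64658363   21.14788234]
```

Scaled: -102 mm / 500 = -0.204, 97 mm / 500 = 0.194.

```bash
python3 shift.py '[[92,[0.194,-0.204,0.04],0],[92,[0.194,-0.204,0.04],0],[92,[0.194,-0.204,0.04],0],[92,[0.194,-0.204,0.04],0],[92,[0.194,-0.204,0.04],0]]'; python3 - <<'E'
from h import *
np.set_printoptions(precision=1,suppress=True)
c=bot.capture("wrist");cv2.imwrite("pics/w1.png",c["color"][:,:,::-1])
print(proj(c,[588,214,93]),proj(c,[586,171,50]),-c["R"].T@c["t"],bot.get_obs()["tool_pos"])
E
```

```text
time: 2.22
tool_pos: [506.7, 157.1, 301.3]
tcp_rot: [3.141, 0.001, 0.266]
contact_force: [-0.8, 0.8, -0.3]
grip_width: 91.8
finger_force: 0.0
[248.4 107.9] [324.9 134.6] [584.5 177.9 282.7] [506.8 156.9 301.4]
```

View pics/w1.png

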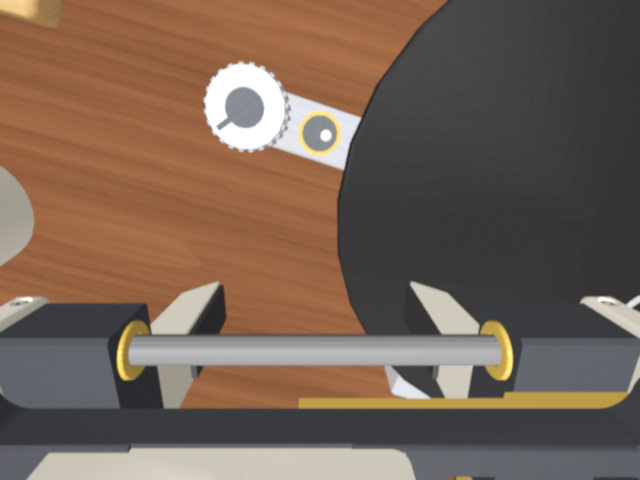

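The wrist view shows the knob top at (245,106), the level ring at (320,133) and its bubble at (326,135), offset toward the plate.

```bash
cat >> h.py <<'E'
def level(c,p,r=26):
    x0,y0=int(p[0])-r,int(p[1])-r
    a=c["color"][y0:y0+2*r,x0:x0+2*r]
    a=cv2.resize(a,None,fx=8,fy=8,interpolation=cv2.INTER_CUBIC)
    h=cv2.cvtColor(a,cv2.COLOR_RGB2HSV)
    g=((h[...,0]>14)&(h[...,0]<32)&(h[...,1]>110)&(h[...,2]>130)).astype(np.uint8)
    n,l,s,ce=cv2.connectedComponentsWithStats(g);i=1+np.argmax(s[1:,4])
    cn=max(cv2.findContours((l==i).astype(np.uint8),cv2.RETR_EXTERNAL,cv2.CHAIN_APPROX_NONE)[0],key=cv2.contourArea)
    (cx,cy),ax,_=cv2.fitEllipse(cn)
    yy,xx=np.mgrid[:a.shape[0],:a.shape[1]]
    ins=np.hypot(xx-cx,yy-cy)<.33*min(ax)*1.1
    w=np.where(ins,np.clip(a.min(2).astype(float)-150,0,80),0)
    f=lambda x:(x+.5)/8-.5
    C=np.array([f(cx)+x0,f(cy)+y0]);B=np.array([f((w*xx).sum()/w.sum())+x0,f((w*yy).sum()/w.sum())+y0])
    return C,B,np.array(ax)/8
E
python3 - <<'E'
from h import *
np.set_printoptions(precision=2,suppress=True)
c=bot.capture("wrist")
C,B,ax=level(c,(320,133));print(C,B,ax)
print("level",plane(c,C,48),"bub off mm",plane(c,B,48)-plane(c,C,48), "knob z92",plane(c,(245,106),92))
cs=bot.capture("scene");print(tri((c,(245,106)),(cs,(415.1,254.1))),tri((c,C),(cs,(391.9,264.9))))
E
```

```text
[318.95 132.95] [325.12 135.21] [40.34 42.06]
level [586.15 174.76  48.  ] bub off mm [-0.3  -4.28  0.  ] knob z92 [588.66 215.93  92.  ]
(array([588.57, 214.8 ,  96.76]), [0.2, 0.2]) (array([586.06, 174.43,  47.08]), [0.3, 0.3])
```

Scaled: 94 mm / 500 = 0.188, -35 mm / 500 = -0.07, -1 rad / 1.0472 = -0.9549.

```bash
python3 shift.py '[[70,[0.188,-0.07,0],-0.9549],[70,[0.188,-0.07,0],-0.9549],[70,[0.188,-0.07,0],-0.9549],[70,[0.188,-0.07,0],-0.9549],[70,[0.188,-0.07,0],-0.9549]]';python3 shift.py '[[70,[0,0,0],-0.9549],[70,[0,0,0],-0.9549],[70,[0,0,0],-0.9549],[70,[0,0,0],-0.9549],[70,[0,0,0],-0.9549]]';python3 shift.py '[[70,[0,0,0],-0.9549],[70,[0,0,0],-0.9549],[70,[0,0,0],-0.9549],[70,[0,0,0],-0.9549],[70,[0,0,0],-0.9549]]'; python3 - <<'E'
from h import *
o=bot.get_obs();print(o["joint_positions"],o["tool_pos"],totool(np.array([588.5,215.2,241])-o["tool_pos"]))
E
```

```text
time: 3.0
tool_pos: [588.6, 215.8, 301.3]
tcp_rot: [3.142, 0.0, 1.209]
contact_force: [0.1, -0.4, 0.8]
grip_width: 69.8
finger_force: 0.0
time: 3.62
tool_pos: [588.6, 215.7, 301.5]
tcp_rot: [3.141, 0.0, 2.147]
contact_force: [-0.0, -0.2, 0.3]
grip_width: 69.8
finger_force: 0.0
time: 4.25
tool_pos: [588.6, 215.7, 301.5]
tcp_rot: [-3.142, 0.0, 3.084]
contact_force: [-0.2, -0.2, -0.7]
grip_width: 70.4
finger_force: 0.0
[ 2.29153432e-01  6.16730764e-01  1.36501597e+00 -1.63681390e-04
  1.15965545e+00 -1.28407545e+00] [588.60238895 215.72103281 301.49223345] [ 0.08589424 -0.52060791 60.49226278]
```

Scaled: 59 mm / 500 = 0.118, 40 mm / 500 = 0.08.

```bash
python3 shift.py '[[60,[0,0,0.04],0],[60,[0,0,0.08],0],[60,[0,0,0.118],0],[60,[0,0,0.118],0]]'; python3 shift.py '[[0,[0,0,0],0],[0,[0,0,0],0],[0,[0,0,0],0],[0,[0,0,0],0],[0,[0,0,0],0]]'
```

```text
time: 4.75
tool_pos: [588.2, 215.7, 241.0]
tcp_rot: [-3.141, -0.003, 3.078]
contact_force: [-0.2, 0.3, -0.4]
grip_width: 59.9
finger_force: 0.0
time: 5.38
tool_pos: [588.9, 216.7, 243.1]
tcp_rot: [-3.142, 0.002, 3.079]
contact_force: [-0.9, -2.3, 6.1]
grip_width: 40.9
finger_force: 30.0
```

Scaled: 0.85 rad / 1.0472 = 0.8117.

```bash
R='';python3 shift.py '[[0,[0,0,0],0.1623],[0,[0,0,0],0.3247],[0,[0,0,0],0.487],[0,[0,0,0],0.6494],[0,[0,0,0],0.8117]]'; python3 shift.py '[[0,[0,0,0],0.1623],[0,[0,0,0],0.3247],[0,[0,0,0],0.487],[0,[0,0,0],0.6494],[0,[0,0,0],0.8117]]'; python3 - <<'E'
from h import *
np.set_printoptions(precision=2,suppress=True)
c=bot.capture("wrist");cv2.imwrite("pics/w2.png",c["color"][:,:,::-1]);p=proj(c,[586.1,174.6,48]);print(p,-c["R"].T@c["t"])
E
```

```text
time: 6.0
tool_pos: [588.8, 216.4, 243.1]
tcp_rot: [3.141, 0.001, 2.224]
contact_force: [-1.6, -3.3, 7.2]
grip_width: 41.5
finger_force: 30.0
time: 6.62
tool_pos: [588.5, 216.3, 243.1]
tcp_rot: [3.141, 0.001, 1.374]
contact_force: [-3.2, -4.7, 7.7]
grip_width: 41.8
finger_force: 30.0
[325.39 347.32] [603.45 295.74 224.55]
```

View pics/w2.png

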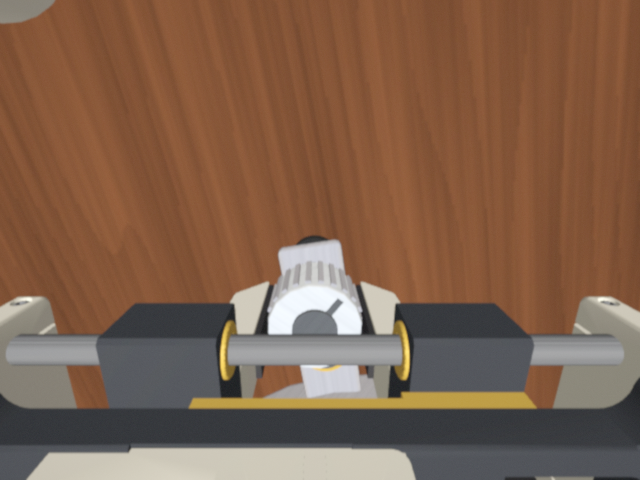

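The gripped knob is at (315,325) with no slip evident, but the level is hidden behind the gripper. I'll keep turning to open up the view.

Scaled: 0.85 rad / 1.0472 = 0.8117.

```bash
python3 shift.py '[[0,[0,0,0],0.1623],[0,[0,0,0],0.3247],[0,[0,0,0],0.487],[0,[0,0,0],0.6494],[0,[0,0,0],0.8117]]';python3 - <<'E'
from h import *
np.set_printoptions(precision=2,suppress=True)
c=bot.capture("wrist");p=proj(c,[586.1,174.6,49]);print(p,-c["R"].T@c["t"])
try:
    C,B,ax=level(c,p,36);print(C,B,ax,plane(c,B,48)-plane(c,C,48))
except Exception as e: print(e)
s=bot.capture("scene");q=proj(s,[586.1,174.6,49]);t=bot.capture("top");r=proj(t,[586.1,174.6,49])
f=lambda c,p,w,k:cv2.resize(cv2.getRectSubPix(c["color"],(w,w),p.astype(np.float32).tolist())[:,:,::-1],(k,k),interpolation=cv2.INTER_CUBIC)
cv2.imwrite("pics/m.png",np.hstack([f(c,p,100,260),f(s,q,60,260),f(t,r,60,260)]))
E
```

```text
time: 7.3
tool_pos: [588.2, 216.5, 243.1]
tcp_rot: [3.141, 0.001, 0.524]
contact_force: [-5.1, -3.5, 8.9]
grip_width: 41.3
finger_force: 30.0
[374.74 320.48] [657.93 256.71 224.56]
[401.66 336.76] [nan nan] [12.21 38.26] [nan nan nan]h.py:31: RuntimeWarning: invalid value encountered in scalar divide
  C=np.array([f(cx)+x0,f(cy)+y0]);B=np.array([f((w*xx).sum()/w.sum())+x0,f((w*yy).sum()/w.sum())+y0])
```

View pics/m.png

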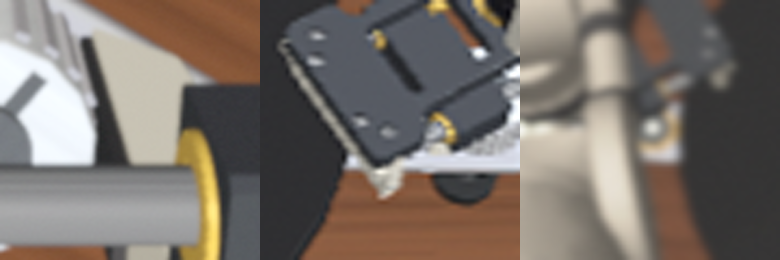

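The gripper hides the level from all the views, so I'll release, back off and look.

Scaled: -58 mm / 500 = -0.116, -30 mm / 500 = -0.06.

```bash
python3 shift.py '[[60,[0,0,0],0],[60,[0,0,0],0],[60,[0,0,-0.06],0],[60,[0,0,-0.116],0],[60,[0,0,-0.116],0]]'; python3 shift.py '[[60,[-0.1,0.034,0],0],[60,[-0.204,0.07,0],0],[60,[-0.204,0.07,0],0],[60,[-0.204,0.07,0],0]]';python3 - <<'E'
from h import *
np.set_printoptions(precision=2,suppress=True)
c=bot.capture("wrist");cv2.imwrite("pics/w3.png",c["color"][:,:,::-1]);p=proj(c,[586.1,174.6,48]);print(p,-c["R"].T@c["t"])
C,B,ax=level(c,p);print(C,B,ax,plane(c,C,48),plane(c,B,48)-plane(c,C,48))
E
```

```text
time: 8.07
tool_pos: [589.2, 217.1, 302.1]
tcp_rot: [3.14, -0.004, 0.529]
contact_force: [-0.6, -0.6, -1.1]
grip_width: 60.2
finger_force: 0.0
time: 8.57
tool_pos: [518.6, 135.2, 299.7]
tcp_rot: [-3.141, -0.0, 0.529]
contact_force: [-0.2, 0.6, 0.0]
grip_width: 60.3
finger_force: 0.0
[314.09 138.05] [588.16 175.71 281.23]
[314.93 138.65] [314.42 138.54] [41.23 42.87] [586.05 173.94  48.  ] [-0.11  0.32  0.  ]
```

```bash
python3 - <<'E'
from h import *
np.set_printoptions(precision=2,suppress=True)
for n,p in(("w1",(320,133)),("w3",(314,138))):
    im=cv2.imread(f"pics/{n}.png");r=26
    a=cv2.resize(im[p[1]-r:p[1]+r,p[0]-r:p[0]+r],None,fx=8,fy=8,interpolation=cv2.INTER_CUBIC)
    if n=="w3": cv2.imwrite("pics/lev.png",a)
    h=cv2.cvtColor(a,cv2.COLOR_BGR2HSV)
    for sat in(90,130):
        g=((h[...,0]>14)&(h[...,0]<32)&(h[...,1]>sat)&(h[...,2]>120)).astype(np.uint8)
        cn,hi=cv2.findContours(g,cv2.RETR_CCOMP,cv2.CHAIN_APPROX_NONE)
        for k,q in enumerate(cn):
            if cv2.contourArea(q)>15000:print(n,sat,"hole" if hi[0][k][3]>=0 else "outer",np.round(cv2.fitEllipse(q)[0],1),np.round(cv2.fitEllipse(q)[1],0))
    for th in(150,180,210):
        m=(a.min(2)>th).astype(np.uint8);cn,_=cv2.findContours(m,cv2.RETR_EXTERNAL,cv2.CHAIN_APPROX_NONE)
        for q in cn:
            e=cv2.minEnclosingCircle(q)
            if np.hypot(e[0][0]-208,e[0][1]-208)<90 and cv2.contourArea(q)>300:print(n,th,np.round(e[0],1),e[1],cv2.contourArea(q),np.round(cv2.fitEllipse(q)[0],1))
c=bot.capture("wrist");print((proj(c,[586.5,184,48])-proj(c,[586.1,174,48]))*.8)
E
```

```text
w1 90 outer [205.8 209.5] [329. 344.]
w1 90 hole [205.8 210.7] [279. 292.]
w1 150 [207.5 207.5] 293.44940185546875 167194.0 [207.2 207.8]
w1 180 [207.5 207.5] 293.44940185546875 166103.5 [207.3 207.7]
w1 210 [206.  207.5] 292.3906555175781 164137.5 [207.5 207.3]
w3 90 outer [219.  216.7] [337. 350.]
w3 90 hole [218.8 218. ] [286. 297.]
w3 150 [212.  207.5] 290.28485107421875 163718.0 [208.5 207.5]
w3 180 [214.5 207.5] 288.5421142578125 162464.5 [208.9 207.8]
w3 210 [213.5 207.5] 283.0415954589844 160440.5 [209.2 207.7]
[-10.4   -6.95]
```

View pics/lev.png

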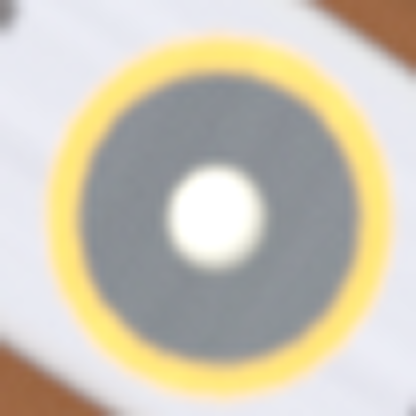

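The zoom shows the bubble at (216,217) and the level ring centre at (219,217.5). That is 0.2–0.3 mm off, about 0.05–0.07°, so I take the plate as level. Next is the probe.

Scaled: 265 mm / 500 = 0.53, -160 mm / 500 = -0.32, -0.94 rad / 1.0472 = -0.8976.

```bash
python3 shift.py '[[60,[-0.04,0.06,-0.08],-0.1814],[60,[-0.32,0.53,-0.16],-0.8976],[60,[-0.32,0.53,-0.16],-0.8976],[60,[-0.32,0.53,-0.16],-0.8976],[60,[-0.32,0.53,-0.16],-0.8976]]'; python3 - <<'E'
from h import *
o=bot.get_obs();print(o["joint_positions"],o["tcp_rot"],totool(np.array([508,-490,380])-o["tool_pos"]))
E
```

```text
time: 9.3
tool_pos: [515.8, -124.9, 372.9]
tcp_rot: [3.141, 0.0, 1.399]
contact_force: [2.0, -0.6, -0.7]
grip_width: 60.2
finger_force: 0.0
[-3.82180971e-01  3.79803202e-01  1.55942435e+00  1.69952849e-04
  1.20155280e+00 -2.10520621e-01] [3.14076517e+00 1.46958297e-05 1.39907470e+00] [-361.01184722   54.72675596   -7.09677339]
```

Scaled: -361 mm / 500 = -0.722, 54 mm / 500 = 0.108, -0.14 rad / 1.0472 = -0.1337.

```bash
python3 shift.py '[[60,[-0.722,0.108,-0.014],-0.1337],[60,[-0.722,0.108,-0.014],-0.1337],[60,[-0.722,0.108,-0.014],-0.1337],[60,[-0.722,0.108,-0.014],-0.1337],[60,[-0.722,0.108,-0.014],-0.1337]]'; python3 shift.py '[[60,[-0.122,0.018,0],0],[60,[-0.122,0.018,0],0],[60,[-0.122,0.018,0],0],[60,[-0.122,0.018,0],0]]'; python3 - <<'E'
from h import *
np.set_printoptions(precision=1,suppress=True)
c=bot.capture("wrist");cv2.imwrite("pics/w4.png",c["color"][:,:,::-1]);print(-c["R"].T@c["t"],proj(c,[507.8,-419,158]),proj(c,[507.8,-419,70]),bot.get_obs()["tool_pos"],bot.get_obs()["tcp_rot"])
E
```

```text
time: 9.93
tool_pos: [506.4, -437.8, 378.3]
tcp_rot: [3.141, 0.0, 1.533]
contact_force: [1.0, -0.3, 1.4]
grip_width: 59.8
finger_force: 0.0
time: 10.42
tool_pos: [513.0, -495.8, 379.2]
tcp_rot: [3.141, 0.0, 1.534]
contact_force: [-0.3, 0.3, 0.4]
grip_width: 60.1
finger_force: 0.0
[ 515.1 -414.8  360.7] [301.7 142.1] [305.5 139.6] [ 513.  -495.8  379.5] [3.1 0.  1.5]
```

View pics/w4.png

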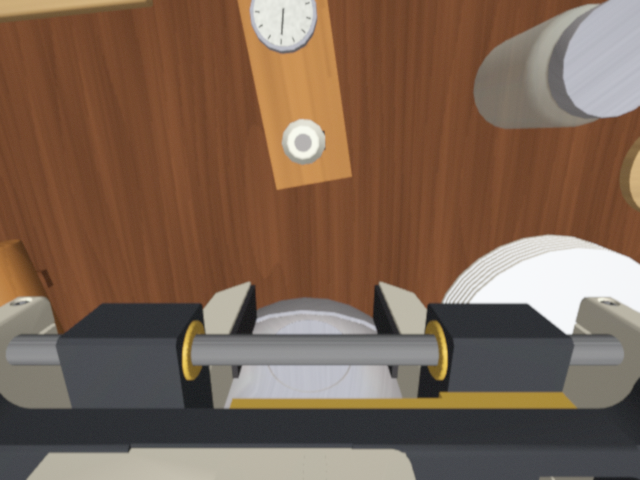

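The wrist view shows the probe cap at (302,142), within a pixel of the prediction from the two fixed cameras (302,142). The dial is at (283,17), well clear.

Scaled: 76 mm / 500 = 0.152, 60 mm / 500 = 0.12.

```bash
python3 - <<'E'
from h import *
np.set_printoptions(precision=1,suppress=True)
c=bot.capture("wrist");s=bot.capture("scene");t=bot.capture("top")
print(tri((c,(302.5,142.3)),(s,(90.1,207.6)),(t,(498.1,255.9))),plane(c,(302.5,142.3),158))
E
python3 shift.py '[[60,[0.12,-0.012,0],0],[60,[0.152,-0.016,-0.02],0],[60,[0.152,-0.016,-0.02],0],[60,[0.152,-0.016,-0.02],0]]'; python3 - <<'E'
from h import *
print(totool(np.array([508.3,-419.2,285])-bot.get_obs()["tool_pos"]))
E
```

```text
(array([ 508. , -419. ,  161.2]), [0.4, 1.3, 1.2]) [ 508.2 -419.2  158. ]
time: 11.12
tool_pos: [507.2, -422.0, 389.4]
tcp_rot: [3.14, 0.002, 1.532]
contact_force: [-0.6, -0.6, 0.9]
grip_width: 60.2
finger_force: 0.0
[  2.99723878   0.8143084  104.40374599]
```

Scaled: 104 mm / 500 = 0.208, 80 mm / 500 = 0.16.

```bash
python3 shift.py '[[60,[0.002,0.002,0.08],0],[60,[0.002,0.002,0.16],0],[60,[0.002,0.002,0.208],0],[60,[0.002,0.002,0.208],0],[60,[0.002,0.002,0.208],0]]'; python3 shift.py '[[0,[0,0,0],0],[0,[0,0,0],0],[0,[0,0,0],0],[0,[0,0,0],0],[0,[0,0,0],0]]'
```

```text
time: 11.75
tool_pos: [508.4, -421.1, 285.8]
tcp_rot: [3.14, 0.002, 1.531]
contact_force: [-0.3, -0.2, 0.1]
grip_width: 60.2
finger_force: 0.0
time: 12.38
tool_pos: [508.2, -420.0, 284.9]
tcp_rot: [3.141, 0.0, 1.532]
contact_force: [0.8, 0.2, 1.0]
grip_width: 25.4
finger_force: 30.0
```

Scaled: -130 mm / 500 = -0.26, -125 mm / 500 = -0.25.

```bash
python3 shift.py '[[0,[0,0,-0.06],0],[0,[0,0,-0.15],0],[0,[0,0,-0.25],0],[0,[0,0,-0.26],0]]'; python3 shift.py '[[0,[0.06,0.002,0],0],[0,[0.17,0.004,0],0],[0,[0.28,0.006,0],0],[0,[0.39,0.01,0],0],[0,[0.5,0.012,0],0]]'; python3 shift.py '[[0,[0.09,0.004,0],0],[0,[0.18,0.006,0],0],[0,[0.228,0.006,0],0],[0,[0.228,0.006,0],0],[0,[0.228,0.006,0],0]]'; python3 - <<'E'
from h import *
np.set_printoptions(precision=1,suppress=True)
o=bot.get_obs();print(o["tool_pos"],o["contact_force"],o["grip_width"])
c=bot.capture("wrist");s=bot.capture("scene");t=bot.capture("top")
g=lambda c,x,y,w,h,f:cv2.resize(c["color"][y:y+h,x:x+w,::-1],None,fx=f,fy=f,interpolation=cv2.INTER_CUBIC)
cv2.imwrite("pics/w5.png",np.hstack([cv2.resize(c["color"][:,:,::-1],(400,300)),g(s,230,160,100,75*1,4)]))
print(proj(s,[531.3,-56.5,92]),proj(s,[*o["tool_pos"][:2],o["tool_pos"][2]-277]))
E
```

```text
time: 12.88
tool_pos: [508.4, -420.2, 419.3]
tcp_rot: [3.136, 0.006, 1.532]
contact_force: [1.2, -0.6, -2.2]
grip_width: 25.5
finger_force: 30.0
time: 13.5
tool_pos: [523.5, -168.6, 413.3]
tcp_rot: [-3.14, -0.001, 1.532]
contact_force: [0.3, 0.6, -1.7]
grip_width: 25.4
finger_force: 30.0
time: 14.12
tool_pos: [531.2, -57.1, 414.0]
tcp_rot: [-3.14, 0.0, 1.532]
contact_force: [0.3, 0.2, -0.9]
grip_width: 25.3
finger_force: 30.0
[531.2 -57.1 414. ] [ 0.3  0.2 -0.9] 25.327430303091113
[278.3 232.8] [276. 221.]
```

View pics/w5.png

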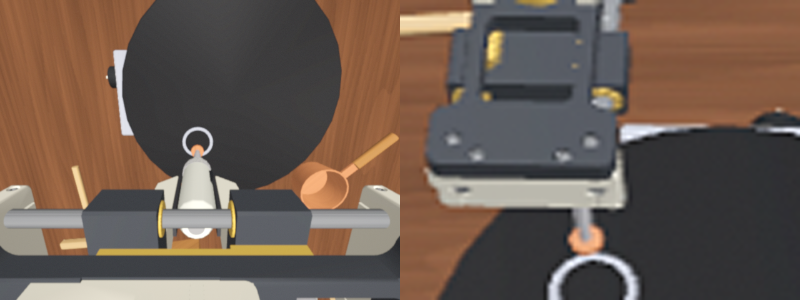

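The probe hangs upright, with its tip about 45 mm above the ring and in line with it (scene ≈(276,220), as predicted). Next I'll take a force baseline and descend.

Scaled: 40 mm / 500 = 0.08, 36 mm / 500 = 0.072.

```bash
cat >> h.py <<'E'
def avg(n=12):
    F=[];P=[]
    for _ in range(n):
        bot.capture("wrist");o=bot.get_obs();F.append(o["contact_force"]);P.append(o["tool_pos"])
    return np.mean(P,0).round(2),np.mean(F,0).round(2),(np.std(F,0)/n**.5).round(2)
E
python3 -c "from h import *;print(avg())"
python3 shift.py '[[0,[0,0,0.04],0],[0,[0,0,0.072],0],[0,[0,0,0.08],0],[0,[0,0,0.08],0]]'; python3 -c "from h import *;print(avg())"
```

```text
(array([531.25, -57.  , 414.65]), array([-0.01, -0.21, -1.67]), array([0.13, 0.13, 0.15]))
time: 15.38
tool_pos: [531.4, -56.7, 374.9]
tcp_rot: [3.142, 0.0, 1.532]
contact_force: [0.5, 0.6, -0.9]
grip_width: 25.6
finger_force: 30.0
(array([531.34, -56.67, 375.1 ]), array([-0.03,  0.06, -1.41]), array([0.12, 0.13, 0.11]))
```

Scaled: 9 mm / 500 = 0.018, 8 mm / 500 = 0.016.

```bash
python3 shift.py '[[0,[0,0,0.008],0],[0,[0,0,0.016],0],[0,[0,0,0.018],0],[0,[0,0,0.018],0]]'; python3 -c "from h import *;print(avg(16))"
```

```text
time: 16.48
tool_pos: [531.3, -56.7, 365.8]
tcp_rot: [3.141, 0.0, 1.532]
contact_force: [-0.0, -0.2, -0.5]
grip_width: 25.5
finger_force: 30.0
(array([531.28, -56.67, 365.78]), array([0.08, 0.03, 0.34]), array([0.1 , 0.12, 0.13]))
```

Scaled: 1.2 mm / 500 = 0.0024.

```bash
python3 shift.py '[[0,[0,0,0.0024],0],[0,[0,0,0.0024],0],[0,[0,0,0.0024],0]]'; python3 - <<'E'
from h import *
print(avg(24))
s=bot.capture("scene");t=bot.capture("top");c=bot.capture("wrist")
g=lambda c,x,y,w,h,f:cv2.resize(c["color"][y:y+h,x:x+w,::-1],None,fx=f,fy=f,interpolation=cv2.INTER_CUBIC)
print(proj(c,[531.3,-56.6,92]))
cv2.imwrite("pics/w6.png",np.hstack([g(c,250,180,130,130,4),g(s,245,205,65,130//2,8)]) [:520,:800] if 0 else np.hstack([cv2.resize(g(c,250,180,130,130,3),(390,390)),cv2.resize(g(s,245,205,65,65,6),(390,390))]))
E
```

```text
time: 17.65
tool_pos: [531.3, -56.7, 364.5]
tcp_rot: [3.141, 0.0, 1.532]
contact_force: [0.6, -0.2, 0.9]
grip_width: 25.7
finger_force: 30.0
(array([531.27, -56.67, 364.52]), array([ 0.49, -0.18,  0.49]), array([0.11, 0.09, 0.1 ]))
[315.62260545 242.86330306]
```

View pics/w6.png

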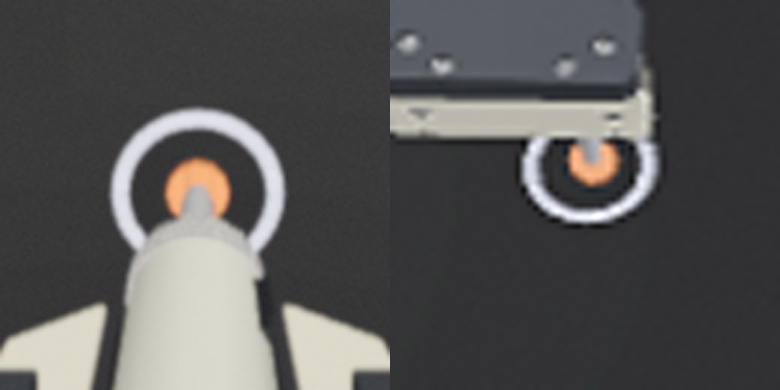

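Both halves of the picture show the copper tip centred in the ring. The force rise of 2.0 N and the geometry agree on about 4.5 mm of push, so I'll add 0.4 mm and hand in.

Scaled: 0.4 mm / 500 = 0.0008.

```bash
python3 shift.py '[[0,[0,0,0.0008],0],[0,[0,0,0.0008],0],[0,[0,0,0.0008],0]]'; python3 -c "
from h import *
print(avg(16));print(bot.close_job())"
```

```text
time: 19.38
tool_pos: [531.3, -56.7, 364.1]
tcp_rot: [3.142, 0.0, 1.532]
contact_force: [-0.0, 0.3, 0.6]
grip_width: 25.5
finger_force: 30.0
(array([531.27, -56.67, 364.11]), array([0.66, 0.  , 0.71]), array([0.12, 0.13, 0.08]))
the job is handed in; nothing more can be done
None
```

The job is handed in at about 20 s: the plate is level to roughly 0.05–0.07° by the bubble, and the probe is held upright with its tip centred in the ring, pressed in about 5 mm (about 2.2 N); the hand-in returned no verdict.

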